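Unplug the microscope eyetube

TASK

One of the bench microscope's two eyetubes is closed with a dust plug, a tight press fit: rock the plug from side to side while you draw it straight out, without dragging or tipping the microscope, which only stands on the bench, and without disturbing the eyepiece in the other tube. Stand the plug upright, grip end up, in the empty bay of the open accessory case, let go of it, then shut the case's lid. Leave everything else on the bench where it is.

Things in the scene. Friction and masses are not known exactly. Their poses are not given: they have to be found in the camera images.
- plug: Black dust plug, 70 mm long, about 0.25 kg, in the left or right eyetube. Origin: centre of its inner end; z runs along it to the grip. Along z: shank 25 mm in diameter, 0 to 27 mm, inside the tube; flange 39 mm in diameter, 27 to 32 mm, resting on the mouth; neck 20 x 14 mm, 32 to 36 mm; flat grip, 36 to 70 mm. In the tube its y axis points sideways, from one eyetube to the other.
- plug_grip (a point): Centre of the plug's flat grip, 53 mm from the plug's inner end. The grip is 34 mm long along the plug's axis, 36 mm wide along its x axis and 14 mm thick along its y axis (the way to pinch it).
- plug_seal (a point): Centre of the springy rubber seal ring round the shank, 13 mm from the inner end. It holds 35 to 45 N against a straight pull; the microscope is dragged along at about 20 N. While the plug is being tilted to and fro about this point, 7 degrees to each side (all the bore allows), it slides at 5 to 15 N: draw it 1 to 2 mm a swing. It leaves the bore after about 15 mm.
- tube_left: The microscope's +y eyetube (in the microscope's frame). Origin: centre of its mouth; z points outward along the tube, which leans 40 degrees from vertical towards the microscope's front; y is parallel to the microscope's y axis. Outer diameter 39 mm, bore 31 mm, 45 mm deep.
- tube_right: The same for the -y eyetube. The two tubes are parallel, 72 mm apart centre to centre, and their mouths are at the same height.
- scope: Stereo microscope standing loose on the bench, about 4 kg: base plate 280 x 210 x 22 mm, 30 mm pillar at the rear (362 mm high), white head. Origin: centre of the underside of the base plate; x points to its rear (the pillar), z up. The eyetubes lean out of its front (-x), towards the robot; their mouths lie 99 mm in front of the origin, 36 mm to either side, 288 mm up.
- head_top (a point): Centre of the top of the black cap on the microscope's vertical photo tube, 322 mm up, behind the eyetubes.
- eyepiece: Black eyepiece sitting loosely in the other eyetube: 41 mm in diameter, standing 41 mm out of the mouth. Origin: centre of the inner end of its barrel, 27 mm deep in the tube; z outward along it. To be left in place.
- case: Grey accessory case, fixed on the bench: open box 135 mm (x) x 220 mm (y) x 88 mm high, walls and floor 4 mm, a 71 mm high divider across its middle (at y = 0) makes two bays, each 127 mm in x by 104 mm in y. Origin: centre of its underside; its front is -x. The lid is hinged along the rear (+x) rim.
- empty_bay (a point): Centre of the floor of the case's empty bay (the +y bay), 4 mm above the bench.
- lid_edge (a point): Middle of the lid's free edge, at half its thickness; the lid is a plate 135 x 220 x 8 mm (0.14 kg) that stands open, leaning back, at the rear of the case. Its hinge line is 67.5 mm behind the case's origin and 88 mm up.
- case_lid (a joint): Angle of the lid: 0 is shut, grows as it opens, 1.9 rad is fully open (about 109 degrees). Damped: pushed past upright (below about 1.5 rad) it sinks shut by itself in one to two seconds; otherwise it falls back open.
- spare_eyepiece: Spare eyepiece, 41 mm in diameter, 68 mm tall, standing in the case's other (-y) bay. Origin: centre of its underside.
- multimeter: Orange multimeter lying on the bench, 185 x 88 x 40 mm. Origin: centre of its underside.
- solder_spool: Spool of solder, 54 mm in diameter, 45 mm high, standing on the bench. Origin: centre of its underside.
- dispenser: Glass solvent dispenser with steel pump top, 72 mm in diameter, 132 mm high. Origin: centre of its underside.
- board: Green circuit board, 100 x 75 mm, lying on the bench. Origin: centre of its underside.
- tweezers: Steel tweezers, 135 mm long, lying on the bench. Origin: centre of their underside.
There are look-alikes about, which are no part of the job. What is shaped like the plug but orange is not meant.

How it is judged:
By the outcome, as a careful person would: the job done as asked, in the order asked, and still so for the second after the job is handed in, with the robot touching nothing.
It also fails if it takes over 72 s, if anything falls off the work surface, if the arm or the gripper's body presses on something with over 40 N, if the wrist force passes 120 N, or if a joint passes its speed limit or range.

ROBOT

A 6-joint arm with a two-finger parallel gripper is mounted at the origin on the work surface. World frame = base frame: x ahead of the robot, y to its left, z up, the work surface at z = 0. Lengths are in m, angles in rad, forces in N, time in s.
With the tool pointing down it reaches from about 0.325 to 0.875 m from the base axis. Payload 4.4 kg.
Tool frame: the origin (TCP) lies at the very end of the fingers, on their centre line; the grasp point (between the pads) lies 19 mm behind it; z points along the fingers, y is the direction in which the jaws open and shut (so a half turn about z gives the same grasp; the last joint's range is limited). The gripper opens to 85 mm and grips with 20 to 120 N. Pads are 22 mm wide; open, the fingers measure 114 mm over their backs; the gripper's body (76 mm by 85 mm) begins 54 mm behind the grasp point. The pads swing forward as they close: fully open they stand 13 mm farther back than shut.
Start: joints at [-0.15, 0.207, 1.542, -0, 1.393, -0.15], TCP at [0.575, -0, 0.231] pointing down, gripper open.
Joint ranges: [-2.73, 2.73], [-0.86, 2.22], [0.23, 2.46], [-1.11, 4.25], [0.08, 2.63], [-2.82, 2.82]. Speed limits (rad/s): [2.79, 2.79, 3.14, 3.14, 3.14, 3.14].

INTERFACE

Orientations are given as a rotation vector (axis times angle).
In Python, from plant import bot, imaging gives the robot as it stands.
- The arm moves only by the tool drive_tool, never from a script. Its argument "increments" is a list of rows, each a list of 6 numbers: the shift along the world's x, y, z in m, then the turn, a rotation vector about the world's x, y, z in rad. A call has 1 to 8 rows; each row is the pose to reach, as a shift and turn from the pose measured when the call began; what a row does not reach only later rows make up. A row lasts 1/8 s, in which the tool goes at most 62.5 mm and 10.7 degrees, less where a joint would pass 70% of its speed; a pose out of reach is approached as far as the arm can. A call with a gripper value outside its range is refused whole. "gripper" is the gripper's target within -1 to 1 (fully open at 1, half-way at 0, shut at -1), set as the call begins (left out, the last holds). The fingers move at their own pace and stop on an object; the grip force is fixed at half the most. Time passes only in rows, so rows that repeat a pose let the fingers close. It gives the time, the measured TCP pose, the force and the opening at its end, in the units of the state.
- bot.sense(): the state, without advancing time (a new reading comes with each control period).
- imaging.get_image(name): name is "scene" or "side" or "wrist"; returns a dict with "pixels" (480x640x3 uint8, blue, green, red), "fx", "fy", "cx", "cy" (pixels), "rvec" (rotation vector, rad) and "tvec" (3), from world to camera coordinates, as OpenCV has them. Camera axes: x right, y down, z forward; pixel columns grow to the right and rows downward; lengths in m; the calibration is good to about 2 mm. A picture is of the moment at which its call begins. There is no depth.
- bot.hand_in(): hands the job in, once; it reports no verdict.
The state is a dict: "clock": time; "qpos": joint angles; "qd": joint speeds; "joint_efforts": joint torques, N m; "tool_pos": TCP position; "eef_rot": TCP orientation; "contact_force": force on the tool from outside, world axes, zero at the start; "torque": the same for the moment, N m; "grip_width": finger opening in m.
Only numpy, scipy, OpenCV 4.12 (cv2) and the standard library are available. Lean on these libraries where they do the work, as an engineer would, in place of code of your own. Each camera call takes 0.05 s, during which the arm holds its last target. There are 200 camera calls.

## Working session

There is one attempt and no reset: what is moved stays moved. The work goes in short steps, Python scripts to look and compute and a tool call to move; the robot and the scene stay as the last step left them, time stands still between calls to the robot, and variables do not carry over. Pictures are saved under pics/ and viewed, about 8 in all and at most 12, crops included, and the job is handed in when it is done.

Besides the shell and the picture viewer there is one more tool, called after "Call:" by a JSON object that holds its "op" and its "data". drive_tool: Moves the arm, as the interface text tells. Its arguments: {"type":"object","properties":{"increments":{"type":"array","items":{"type":"array","items":{"type":"number"}}},"gripper":{"type":"number"}},"required":["increments"]}

```bash
mkdir -p pics; ls
cat > h.py <<'E'
import numpy as np,cv2
from plant import bot,imaging
from scipy.spatial.transform import Rotation as R
def grab(n,f=None):
    d=imaging.get_image(n)
    if f: cv2.imwrite('pics/'+f,d['pixels'])
    return d
def cam(d):
    M=R.from_rotvec(np.array(d['rvec']).ravel()).as_matrix(); return M,-M.T@np.array(d['tvec']).ravel()
def ray(d,u,v):
    M,c=cam(d); r=M.T@np.array([(u-d['cx'])/d['fx'],(v-d['cy'])/d['fy'],1]); return c,r/np.linalg.norm(r)
def onz(d,u,v,z):
    c,r=ray(d,u,v); return c+r*(z-c[2])/r[2]
def tri(*obs):
    A=0;b=0
    for d,u,v in obs:
        c,r=ray(d,u,v);P=np.eye(3)-np.outer(r,r);A=A+P;b=b+P@c
    return np.linalg.solve(A,b)
def proj(d,p):
    M,c=cam(d);q=M@(np.array(p)-c);return np.array([q[0]/q[2]*d['fx']+d['cx'],q[1]/q[2]*d['fy']+d['cy']])
E
python3 - <<'E'
from h import *
import pickle
D={}
for n in['scene','side','wrist']:
    D[n]=grab(n,n+'0.png');print(n,D[n]['fx'],cam(D[n])[1],cam(D[n])[0][2])
pickle.dump(D,open('D0.pkl','wb'))
print(bot.sense())
E
```

```text
pics
scene 576.4888411004498 [ 1.14853889 -0.90954921  1.23840991] [-0.38201187  0.61014027 -0.69411511]
side 457.5708311890563 [0.16977299 0.73668401 0.73977306] [ 0.39843786 -0.74180424 -0.53941982]
wrist 410.1642771024666 [0.57548432 0.07503532 0.37088828] [-0.0015922  -0.29499668 -0.95549695]
{'clock': 0.15, 'qpos': array([-1.50492812e-01,  2.07250829e-01,  1.54262176e+00, -1.76977114e-05,
        1.39348700e+00, -1.50492183e-01]), 'qd': array([ 0.00088291, -0.00135064, -0.00688006,  0.00060407, -0.00028393,
       -0.00016127]), 'joint_efforts': array([ 5.23460058e-04, -3.83512866e+01, -2.92037880e+01, -1.78299792e-04,
        6.64118095e-03, -5.65601522e-05]), 'tool_pos': array([5.74420476e-01, 7.51287704e-05, 2.30379327e-01]), 'eef_rot': array([-2.22043974e+00, -2.22044531e+00,  1.66743349e-03]), 'contact_force': array([-0.32820218, -0.30633834, -0.44689025]), 'torque': array([-0.02138254,  0.02903   , -0.05081724]), 'grip_width': 0.08549566478598407}
```

View pics/scene0.png

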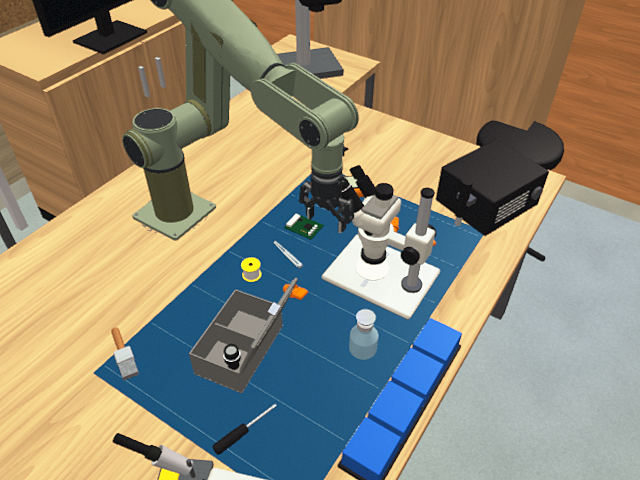

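View pics/side0.png

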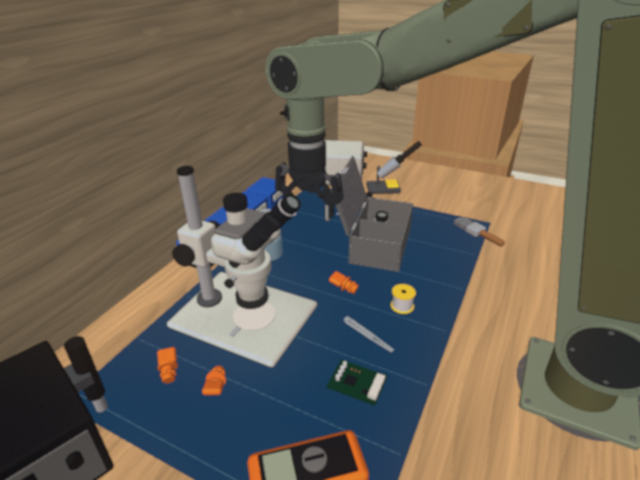

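The microscope stands at scene (385,250) and side (250,270). The case, with its lid open, is at scene (240,335) and side (380,235). Several orange plug-like pieces lie on the mat. The gripper hides the eyetubes, so I'll find the base and case first.

Run:
```python
from h import *
import pickle
D=pickle.load(open('D0.pkl','rb'))
s,t=D['scene'],D['side']
for n,d,pts in[('scene',s,[(323,278),(411,314),(440,272)]),('side',t,[(169,322),(273,361),(317,304)])]:
    print(n,[onz(d,u,v,.022).round(3) for u,v in pts])
print('pillar top',tri((s,428,191),(t,187,171)),'cap',tri((s,384,189),(t,235,200)))
print('case rim front corners scene', [onz(s,u,v,.088).round(3) for u,v in[(234,291),(191,353),(246,366)]])
print('side',[onz(t,u,v,.088).round(3) for u,v in[(351,233),(405,241),(412,205)]])
# crops
for n,d,(u,v,w,h) in[('s',s,(300,150,160,150)),('t',t,(180,150,180,130))]:
    c=cv2.resize(d['pixels'][v:v+h,u:u+w],None,fx=4,fy=4,interpolation=2);cv2.imwrite(f'pics/c{n}.png',c[:,:])
a=cv2.imread('pics/cs.png');b=cv2.imread('pics/ct.png')
W=cv2.imread('pics/wrist0.png')
cv2.imwrite('pics/m.png',np.hstack([cv2.resize(a,(400,375)),cv2.resize(W,(400,375))]))
```

```text
scene [array([0.562, 0.011, 0.022]), array([0.829, 0.032, 0.022]), array([0.829, 0.215, 0.022])]
side [array([0.816, 0.226, 0.022]), array([0.548, 0.219, 0.022]), array([0.545, 0.029, 0.022])]
pillar top [0.77947859 0.1271392  0.35782245] cap [0.66798734 0.12442557 0.31653854]
case rim front corners scene [array([ 0.425, -0.205,  0.088]), array([ 0.463, -0.411,  0.088]), array([ 0.594, -0.368,  0.088])]
side [array([ 0.555, -0.189,  0.088]), array([ 0.417, -0.213,  0.088]), array([ 0.456, -0.398,  0.088])]
```

View pics/m.png

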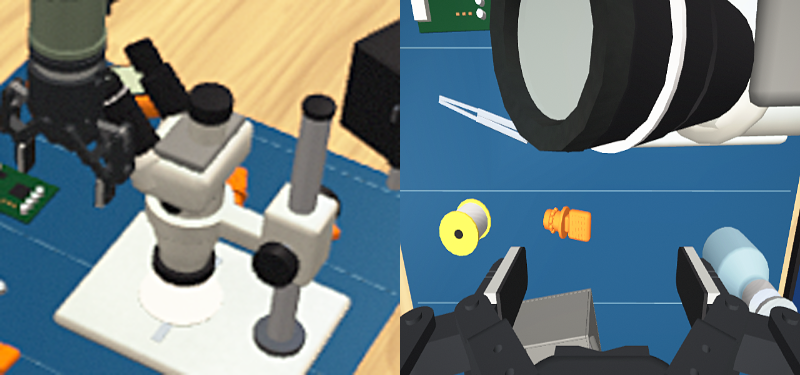

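Plug or eyepiece: the near (-y) tube shows a big glass lens in the wrist view, about (555,70). The far (+y) tube shows a flat-tipped black piece at crop pixel (145,60), which is probably the plug. I'll retract, turn the jaws to open along y, and confirm.

Call:
{"op": "drive_tool", "data": {"increments": [[-0.02,-0.015,0.02,0,0,0.0],[-0.04,-0.03,0.05,0,0,0.17],[-0.06,-0.03,0.08,0,0,0.35],[-0.08,-0.03,0.11,0,0,0.53],[-0.1,-0.03,0.14,0,0,0.71],[-0.12,-0.03,0.17,0,0,0.89],[-0.14,-0.03,0.18,0,0,1.07],[-0.15,-0.03,0.18,0,0,1.25]], "gripper": -0.1}}

```text
clock: 1.15
tool_pos: [0.424, -0.03, 0.4117]
eef_rot: [0.492, 3.101, -0.003]
contact_force: [0.7, 1.1, -0.1]
grip_width: 0.0384
```

Run:
```python
from h import *
import pickle
D={n:grab(n,n+'1.png') for n in['scene','side']}
pickle.dump(D,open('D1.pkl','wb'))
s,t=D['scene'],D['side']
a=cv2.resize(s['pixels'][150:270,320:450],(520,480),interpolation=2)
b=cv2.resize(t['pixels'][170:260,200:320],(640,480),interpolation=2)
cv2.imwrite('pics/m1.png',np.hstack([cv2.resize(a,(350,323)),cv2.resize(b,(431,323))]))
print(bot.sense()['tool_pos'],bot.sense()['grip_width'])
```

```text
[ 0.42372737 -0.02986293  0.41070363] 0.03815212448063715
```

View pics/m1.png

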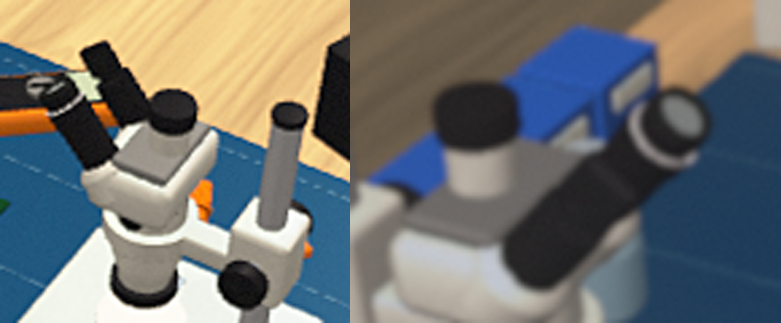

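The +y (left) tube holds the plug: scene crop (95,50) shows a flat black grip. The -y tube has the eyepiece, with its ring and lens at (55,95). Next is a standoff on the left tube's axis and a look with the wrist camera.

```bash
cat >> h.py <<'E'
def tool_target(yaw,tilt=40):  # tool pointing along -tube axis, jaws along scope y
    return R.from_euler('z',yaw,degrees=True)*R.from_euler('y',-tilt,degrees=True)*R.from_matrix(np.array([[-1,0,0],[0,1,0],[0,0,-1.]]))
def delta(p,Rt):
    s=bot.sense();return np.r_[np.array(p)-s['tool_pos'],(Rt*R.from_rotvec(s['eef_rot']).inv()).as_rotvec()]
E
python3 -c "
from h import *
print(delta([.518,.152,.372],tool_target(2)).round(3))"
```

```text
[ 0.094  0.182 -0.039 -0.098 -0.694  0.342]
```

Call:
{"op": "drive_tool", "data": {"increments": [[0,0.04,0,-0.015,-0.105,0.05],[0,0.09,0,-0.03,-0.21,0.1],[0,0.14,0,-0.045,-0.32,0.155],[0.02,0.18,0,-0.06,-0.42,0.21],[0.04,0.182,0,-0.075,-0.53,0.26],[0.06,0.182,-0.01,-0.09,-0.64,0.315],[0.08,0.182,-0.03,-0.098,-0.694,0.342],[0.094,0.182,-0.039,-0.098,-0.694,0.342]]}}

```text
clock: 2.25
tool_pos: [0.5169, 0.1521, 0.3684]
eef_rot: [-0.039, 2.449, 0.016]
contact_force: [-0.9, -0.3, -0.4]
grip_width: 0.0384
```

Run:
```python
from h import *
import pickle
D={n:grab(n,n+'2.png') for n in['wrist']}
pickle.dump(D,open('D2.pkl','wb'))
w=D['wrist'];s=bot.sense()
print(s['tool_pos'],s['grip_width'],delta([.518,.152,.372],tool_target(2)).round(4),cam(w)[1],w['fx'])
print(proj(w,[.589,.1545,.288]))
```

```text
[0.51826487 0.15180782 0.36820087] 0.038601656467103805 [-0.0003  0.0002  0.0038 -0.0009 -0.0056  0.0026] [0.36880013 0.14678245 0.42805046] 410.1642771024666
[322.98571374 248.10893096]
```

View pics/wrist2.png

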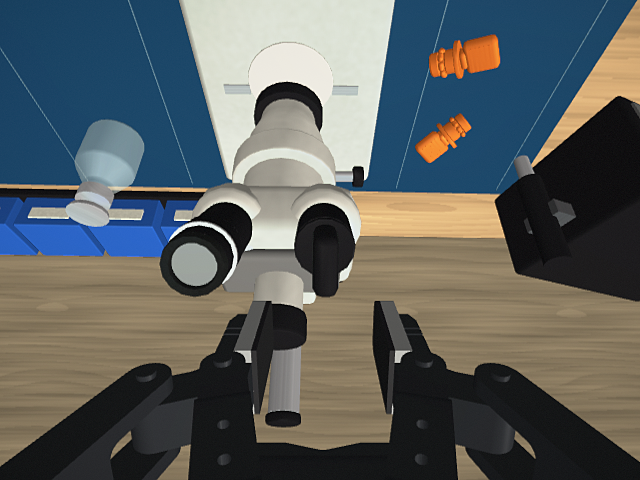

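Wrist view: the plug's slab grip is at (326,260) on its flange, centred about (325,243). The eyepiece lens is at (195,264) in the other tube. This confirms the plug is in the left tube. I'll enlarge for the precise grip outline.

Run:
```python
from h import *
import pickle
w=pickle.load(open('D2.pkl','rb'))['wrist'];s=pickle.load(open('D1.pkl','rb'))['scene']
f=lambda d,u,v,a,b,k:np.clip(cv2.resize(d['pixels'][v:v+b,u:u+a],None,fx=k,fy=k,interpolation=2).astype(float)**.6*9.2,0,255).astype(np.uint8)
A=f(w,285,195,80,110,5); B=f(s,330,155,50,70,7.858)
B=cv2.resize(B,(393,550))
cv2.imwrite('pics/m2.png',np.hstack([A,B]));print(A.shape,B.shape)
```

```text
(550, 400, 3) (550, 393, 3)
```

View pics/m2.png

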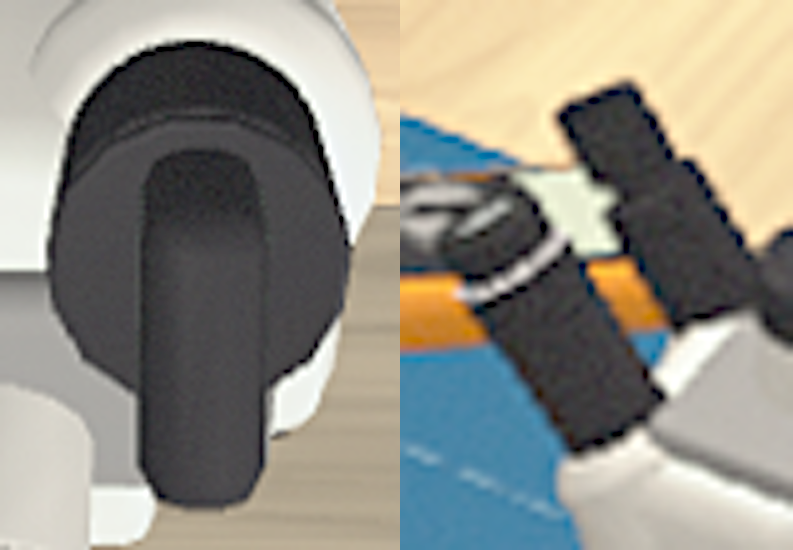

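Run:
```python
from h import *
import pickle
w=pickle.load(open('D2.pkl','rb'))['wrist'];s=pickle.load(open('D1.pkl','rb'))['scene']
n=R.from_euler('z',2,degrees=True).apply([-.6428,0,.766])
tip=tri((w,325.6,265),(s,355.2,167.7));print('tip tri',tip,'mouth from it',tip-.043*n)
M,c=cam(w)
for u,v,dep,o in[(325.6,265,.224,.043),(325,247.5,.2665,.005)]:
    cc,r=ray(w,u,v);p=cc+r*dep/(M[2]@r);print('depth-based',p,'mouth',p-o*n)
    p=cc+r*((.288+o*n[2]-cc[2])/r[2]);print('height-based mouth',p-o*n)
# eyepiece lens
g=w['pixels'][230:300,160:235].astype(int);m=((g.min(2)>110)).astype(np.uint8)
k,l,st,ce=cv2.connectedComponentsWithStats(m);j=1+np.argmax(st[1:,4]);print(st[j],ce[j]+[160,230])
u,v=ce[j]+[160,230];print('proj right lens', proj(w,np.array([.589,.0825,.288])+.041*n),u,v)
print(proj(s,[.589,.1545,.288]+.043*n), proj(w,[.589,.1545,.288]+.043*n),proj(w,[.589,.1545,.288]+.005*n))
```

```text
tip tri [0.56326583 0.15658209 0.31711931] mouth from it [0.59088939 0.15754673 0.28418131]
depth-based [0.56273304 0.15498732 0.31560814] mouth [0.59035661 0.15595196 0.28267014]
height-based mouth [0.58116402 0.15556304 0.288     ]
depth-based [0.59333007 0.15596221 0.28475151] mouth [0.59654212 0.15607437 0.28092151]
height-based mouth [0.58545109 0.15562093 0.288     ]
[  12   13   45   43 1507] [193.75116125 264.09356337]
proj right lens [188.75136354 268.96526882] 193.75116124751162 264.0935633709356
[353.4732635  167.51596242] [323.04643837 272.30266417] [322.99177283 250.52297591]
```

Call:
{"op": "drive_tool", "data": {"increments": [[0,0.004,0,0,-0.006,0.003],[0.008,0.004,-0.009,0,-0.006,0.003],[0.02,0.004,-0.023,0,-0.006,0.003],[0.032,0.004,-0.036,0,-0.006,0.003],[0.044,0.004,-0.05,0,-0.006,0.003],[0.056,0.004,-0.064,0,-0.006,0.003],[0.063,0.004,-0.072,0,-0.006,0.003],[0.063,0.004,-0.072,0,-0.006,0.003]]}}

```text
clock: 3.3
tool_pos: [0.5813, 0.1557, 0.295]
eef_rot: [-0.043, 2.445, 0.017]
contact_force: [-0.1, 0.6, -0.7]
grip_width: 0.0384
```

Run:
```python
from h import *
w=grab('wrist','wrist3.png');s=bot.sense()
n=R.from_euler('z',2,degrees=True).apply([-.6428,0,.766])
print(s['tool_pos'],s['contact_force'],delta([.590,.156,.286]+.013*n,tool_target(2)).round(4))
cv2.imwrite('pics/m3.png',cv2.resize(w['pixels'][180:420,180:480],None,fx=2.5,fy=2.5))
```

```text
[0.58137446 0.15580466 0.2959521 ] [-0.404343    0.71022137  0.55793095] [ 0.0003 -0.0001  0.     -0.0009 -0.0001 -0.0003]
```

View pics/m3.png

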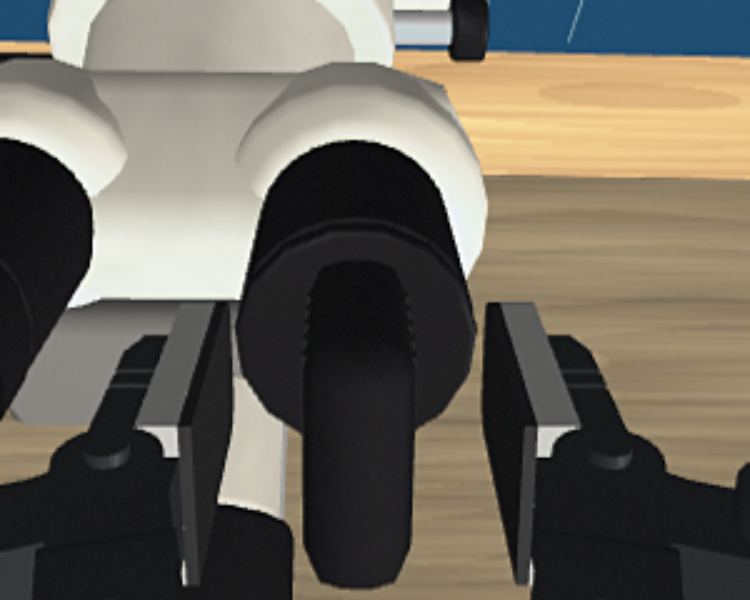

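The view shows the grip centred between the pads: pad edges at 232 and 485, grip from 303 to 412. Closing.

Call:
{"op": "drive_tool", "data": {"increments": [[0,0,0,0,0,0],[0,0,0,0,0,0],[0,0,0,0,0,0],[0,0,0,0,0,0],[0,0,0,0,0,0],[0,0,0,0,0,0]], "gripper": -1}}

```text
clock: 4.1
tool_pos: [0.5815, 0.1556, 0.2971]
eef_rot: [-0.042, 2.442, 0.017]
contact_force: [-6.3, -2.2, 5.0]
grip_width: 0.0133
```

Run:
```python
from h import *
s=bot.sense();print(s['tool_pos'],s['eef_rot'],s['contact_force'],s['torque'],s['grip_width'])
# rocking rows: pivot at seal (14mm below mouth); TCP currently 13 out -> 27 mm from pivot
n=R.from_euler('z',2,degrees=True).apply([-.6428,0,.766]); x=R.from_euler('z',2,degrees=True).apply([.766,0,.6428])
def row(a,d,L=.027):
    r=R.from_rotvec(x*np.radians(a)); return np.r_[r.apply(n*(L))-n*L+d*n,r.as_rotvec()].round(4).tolist()
for a,d in[(3.5,0),(6,.0005),(6,.001),(0,.0015),(-6,.002),(-6,.0025),(0,.003),(3,0),(-3,0)]:print(a,d,row(a,d))
```

```text
[0.581486   0.15564118 0.2970565 ] [-0.04227502  2.44191738  0.0165782 ] [-6.31621892 -2.16385914  5.00162732] [-0.3220669   0.41201441 -0.62413653] 0.013299639945518518
3.5 0 [0.0001, -0.0016, -0.0, 0.0468, 0.0016, 0.0393]
6 0.0005 [-0.0001, -0.0028, 0.0003, 0.0802, 0.0028, 0.0673]
6 0.001 [-0.0004, -0.0028, 0.0007, 0.0802, 0.0028, 0.0673]
0 0.0015 [-0.001, -0.0, 0.0011, 0.0, 0.0, 0.0]
-6 0.002 [-0.0013, 0.0028, 0.0014, -0.0802, -0.0028, -0.0673]
-6 0.0025 [-0.0016, 0.0028, 0.0018, -0.0802, -0.0028, -0.0673]
0 0.003 [-0.0019, -0.0001, 0.0023, 0.0, 0.0, 0.0]
3 0 [0.0001, -0.0014, -0.0, 0.0401, 0.0014, 0.0337]
-3 0 [-0.0, 0.0014, -0.0, -0.0401, -0.0014, -0.0337]
```

Call:
{"op": "drive_tool", "data": {"increments": [[0,-0.0014,0,0.04,0.0014,0.0337],[-0.0001,-0.0028,0.0001,0.08,0.0028,0.0673],[-0.0002,-0.0014,0.0003,0.04,0.0014,0.0337],[-0.0004,0,0.0005,0,0,0],[-0.0006,0.0014,0.0007,-0.04,-0.0014,-0.0337],[-0.0008,0.0028,0.0009,-0.08,-0.0028,-0.0673],[-0.001,0.0014,0.0012,-0.04,-0.0014,-0.0337],[-0.0012,0,0.0014,0,0,0]]}}

```text
clock: 5.1
tool_pos: [0.5805, 0.156, 0.2981]
eef_rot: [-0.045, 2.442, 0.018]
contact_force: [4.7, 1.5, -4.8]
grip_width: 0.0131
```

Call:
{"op": "drive_tool", "data": {"increments": [[-0.0002,-0.0014,0.0002,0.043,0.0014,0.0362],[-0.0004,-0.0028,0.0004,0.083,0.0028,0.07],[-0.0006,-0.0014,0.0007,0.043,0.0014,0.036],[-0.0008,0,0.001,0,0,0],[-0.001,0.0014,0.0012,-0.043,-0.0014,-0.036],[-0.0012,0.0028,0.0014,-0.083,-0.0028,-0.07],[-0.0014,0.0014,0.0017,-0.043,-0.0014,-0.036],[-0.0016,0,0.0019,0,0,0]]}}

```text
clock: 6.1
tool_pos: [0.5792, 0.1561, 0.299]
eef_rot: [-0.048, 2.442, 0.019]
contact_force: [8.3, 0.5, -8.3]
grip_width: 0.013
```

Run:
```python
from h import *
d=grab('wrist','wrist4.png');t=grab('side','side4.png');s=bot.sense()
print(s['tool_pos'],s['contact_force'],s['torque'])
cv2.imwrite('pics/m4.png',np.hstack([cv2.resize(d['pixels'][160:340,140:440],(400,240)),cv2.resize(t['pixels'][150:270,180:380],(400,240))]))
```

```text
[0.57899378 0.1555807  0.29906612] [ 6.69915837  2.72652534 -3.86134209] [ 0.30016946 -0.05624738  0.36989841]
```

View pics/m4.png

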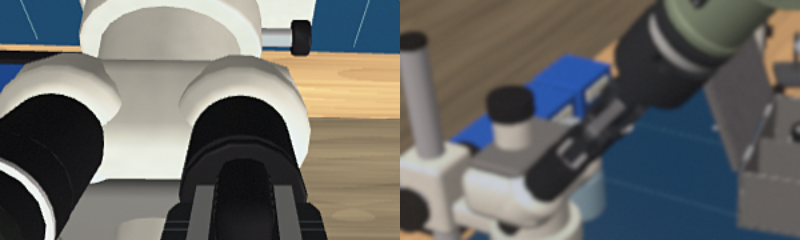

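The gap at the mouth is starting to open and the pull stays at about 10 N. Continuing.

Call:
{"op": "drive_tool", "data": {"increments": [[-0.0002,-0.0014,0.0002,0.046,0.0014,0.038],[-0.0004,-0.0028,0.0004,0.087,0.0028,0.074],[-0.0006,-0.0014,0.0007,0.046,0.0014,0.038],[-0.0008,0,0.001,0.003,0,0.002],[-0.001,0.0014,0.0012,-0.04,-0.0014,-0.034],[-0.0012,0.0028,0.0014,-0.08,-0.0028,-0.067],[-0.0014,0.0014,0.0017,-0.04,-0.0014,-0.034],[-0.0016,0,0.0019,0.003,0,0.002]]}}

```text
clock: 7.2
tool_pos: [0.5778, 0.1558, 0.3003]
eef_rot: [-0.047, 2.442, 0.025]
contact_force: [7.8, 1.0, -7.1]
grip_width: 0.0132
```

Call:
{"op": "drive_tool", "data": {"increments": [[-0.0002,-0.0014,0.0002,0.046,0.0014,0.038],[-0.0004,-0.0028,0.0004,0.087,0.0028,0.074],[-0.0006,-0.0014,0.0007,0.046,0.0014,0.038],[-0.0008,0,0.001,0.003,0,0.002],[-0.001,0.0014,0.0012,-0.04,-0.0014,-0.034],[-0.0012,0.0028,0.0014,-0.08,-0.0028,-0.067],[-0.0014,0.0014,0.0017,-0.04,-0.0014,-0.034],[-0.0016,0,0.0019,0.003,0,0.002]]}}

```text
clock: 8.2
tool_pos: [0.5768, 0.1557, 0.3015]
eef_rot: [-0.051, 2.441, 0.029]
contact_force: [9.5, 0.1, -7.9]
grip_width: 0.0131
```

```bash
cat >> h.py <<'E'
def moved(ref,d,box):
    u,v,a,b=box;T=ref[v:v+b,u:u+a];r=cv2.matchTemplate(d['pixels'][v-12:v+b+12,u-12:u+a+12],T,cv2.TM_CCOEFF_NORMED)
    _,m,_,l=cv2.minMaxLoc(r);return l[0]-12,l[1]-12,round(m,3)
E
python3 - <<'E'
from h import *
a=cv2.imread('pics/side1.png');b=cv2.imread('pics/scene1.png')
t=grab('side');s=grab('scene')
print('side cap',moved(a,t,(215,190,40,30)),'base',moved(a,t,(165,290,150,75)),'scene pillar',moved(b,s,(395,180,45,60)),'base',moved(b,s,(320,255,120,60)))
q=bot.sense();print(q['tool_pos'],q['contact_force'],q['torque'])
E
```

```text
side cap (0, 0, 1.0) base (0, 0, 1.0) scene pillar (0, 0, 0.999) base (0, 0, 0.999)
[0.57657189 0.15527848 0.30166689] [ 5.57835705  0.38069701 -2.62830497] [ 0.19800998 -0.04204679  0.22389728]
```

Call:
{"op": "drive_tool", "data": {"increments": [[-0.0002,-0.0014,0.0003,0.046,0.0014,0.038],[-0.0005,-0.0028,0.0006,0.087,0.0028,0.074],[-0.0007,-0.0014,0.0009,0.046,0.0014,0.038],[-0.001,0,0.0012,0.003,0,0.002],[-0.0012,0.0014,0.0015,-0.04,-0.0014,-0.034],[-0.0014,0.0028,0.0017,-0.08,-0.0028,-0.067],[-0.0017,0.0014,0.002,-0.04,-0.0014,-0.034],[-0.0019,0,0.0023,0.003,0,0.002]]}}

```text
clock: 9.3
tool_pos: [0.5752, 0.1555, 0.3032]
eef_rot: [-0.05, 2.441, 0.035]
contact_force: [9.1, -0.2, -9.3]
grip_width: 0.0131
```

Call:
{"op": "drive_tool", "data": {"increments": [[-0.0002,-0.0014,0.0003,0.046,0.0014,0.038],[-0.0005,-0.0028,0.0006,0.087,0.0028,0.074],[-0.0007,-0.0014,0.0009,0.046,0.0014,0.038],[-0.001,0,0.0012,0.003,0,0.002],[-0.0012,0.0014,0.0015,-0.04,-0.0014,-0.034],[-0.0014,0.0028,0.0017,-0.08,-0.0028,-0.067],[-0.0017,0.0014,0.002,-0.04,-0.0014,-0.034],[-0.0019,0,0.0023,0.003,0,0.002]]}}

```text
clock: 10.3
tool_pos: [0.5739, 0.1553, 0.3047]
eef_rot: [-0.054, 2.44, 0.039]
contact_force: [8.3, -0.1, -8.6]
grip_width: 0.0132
```

Run:
```python
from h import *
q=bot.sense();print(q['tool_pos'],q['contact_force'],q['torque']);d=delta([.59,.156,.286],tool_target(2));print(d.round(4))
n=R.from_euler('z',2,degrees=True).apply([-.6428,0,.766]);e=q['tool_pos']-[.5815,.1556,.2971];print('out',e@n,'lateral',(e-n*(e@n)).round(4))
```

```text
[0.57388567 0.15534827 0.30472486] [ 8.31602832 -0.0829884  -8.5823274 ] [-0.3396096  -0.05835302 -0.25242399]
[ 0.0161  0.0007 -0.0187 -0.0141  0.0024 -0.0144]
out 0.010737803628165475 lateral [-0.0007 -0.     -0.0006]
```

Call:
{"op": "drive_tool", "data": {"increments": [[-0.0002,-0.0014,0.0003,0.04,0.0014,0.032],[-0.0005,-0.0028,0.0006,0.08,0.0028,0.067],[-0.0007,-0.0014,0.0009,0.04,0.0014,0.032],[-0.001,0,0.0012,-0.003,0,-0.002],[-0.0012,0.0014,0.0015,-0.046,-0.0014,-0.038],[-0.0014,0.0028,0.0017,-0.087,-0.0028,-0.074],[-0.0017,0.0014,0.002,-0.046,-0.0014,-0.038],[-0.0019,0,0.0023,-0.006,0,-0.006]]}}

```text
clock: 11.3
tool_pos: [0.5725, 0.1554, 0.3064]
eef_rot: [-0.052, 2.44, 0.029]
contact_force: [7.9, -0.4, -7.8]
grip_width: 0.013
```

Call:
{"op": "drive_tool", "data": {"increments": [[-0.0002,-0.0014,0.0003,0.04,0.0014,0.032],[-0.0005,-0.0028,0.0006,0.08,0.0028,0.067],[-0.0007,-0.0014,0.0009,0.04,0.0014,0.032],[-0.001,0,0.0012,-0.003,0,-0.002],[-0.0012,0.0014,0.0015,-0.046,-0.0014,-0.038],[-0.0014,0.0028,0.0017,-0.087,-0.0028,-0.074],[-0.0017,0.0014,0.002,-0.046,-0.0014,-0.038],[-0.0019,0,0.0023,-0.006,0,-0.006]]}}

```text
clock: 12.3
tool_pos: [0.5707, 0.1553, 0.3092]
eef_rot: [-0.05, 2.439, 0.018]
contact_force: [1.2, -2.2, 0.2]
grip_width: 0.013
```

Run:
```python
from h import *
q=bot.sense();print(q['tool_pos'],q['contact_force'],q['torque']);d=delta([.59,.156,.286],tool_target(2));print(d.round(4))
n=R.from_euler('z',2,degrees=True).apply([-.6428,0,.766]);e=q['tool_pos']-[.5815,.1556,.2971];print('out',e@n,'lateral',(e-n*(e@n)).round(4))
```

```text
[0.57069069 0.15525593 0.30919484] [ 1.23918052 -2.22034652  0.16980707] [-0.31023987  0.41281295 -0.1713671 ]
[ 0.0193  0.0007 -0.0232 -0.0001  0.0036 -0.0058]
out 0.016216361084531145 lateral [-0.0004  0.     -0.0003]
```

The seal is out: the force dropped from about 11 N to about 1–2 N. Drawing straight out.

Call:
{"op": "drive_tool", "data": {"increments": [[-0.0026,-0.0001,0.0031,0,0,0],[-0.0058,-0.0002,0.0069,0,0,0],[-0.009,-0.0003,0.0107,0,0,0],[-0.0129,-0.0004,0.0153,0,0,0],[-0.018,-0.0006,0.0214,0,0,0],[-0.0257,-0.0009,0.0306,0,0,0],[-0.0386,-0.001,0.046,0,0,0],[-0.058,-0.002,0.069,0,0,0]]}}

```text
clock: 13.3
tool_pos: [0.5117, 0.1531, 0.3782]
eef_rot: [-0.05, 2.441, 0.018]
contact_force: [0.1, 0.5, -2.2]
grip_width: 0.0133
```

Run:
```python
from h import *
a=cv2.imread('pics/side1.png');b=cv2.imread('pics/scene1.png')
t=grab('side','side5.png');s=grab('scene','scene5.png')
print('side cap',moved(a,t,(215,190,40,30)),'base',moved(a,t,(165,290,150,75)),'scene base',moved(b,s,(320,255,120,60)))
q=bot.sense();print(q['tool_pos'],q['contact_force'],q['torque'])
# case: rim corners via colour; enlarged view
cv2.imwrite('pics/m5.png',np.hstack([cv2.resize(s['pixels'][270:400,180:310],(400,400)),cv2.resize(t['pixels'][140:280,320:440],(343,400))]))
```

```text
side cap (0, 0, 0.999) base (0, 0, 1.0) scene base (0, 0, 0.999)
[0.51299213 0.15372294 0.38341585] [ 0.18295473 -0.39602295 -0.35211659] [-0.07841281  0.53502388 -0.00443455]
```

View pics/m5.png

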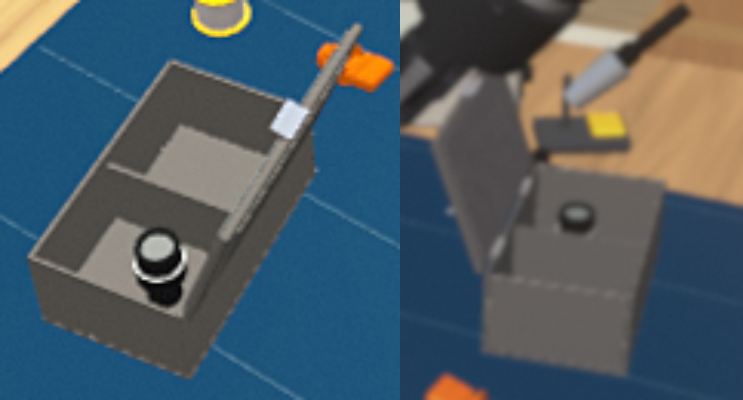

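The scope hasn't moved (0 px in all three checks). The case is seen clearly, with the empty bay at crop (215,160) in the scene view. Its centre is about (0.4977, -0.240) and its yaw about 10.5°.

Run:
```python
from h import *
print(delta([.494,-.24,.22],tool_target(10.5,0)).round(3))
```

```text
[-0.019 -0.394 -0.163 -0.081  0.706  0.136]
```

Call:
{"op": "drive_tool", "data": {"increments": [[-0.04,0,0.02,0,0,0],[-0.07,-0.04,0.02,-0.01,0.09,0.02],[-0.08,-0.09,0.01,-0.02,0.19,0.04],[-0.08,-0.14,0,-0.03,0.29,0.06],[-0.07,-0.19,-0.02,-0.04,0.39,0.08],[-0.06,-0.24,-0.05,-0.05,0.5,0.1],[-0.05,-0.29,-0.07,-0.06,0.61,0.12],[-0.04,-0.34,-0.1,-0.081,0.706,0.136]]}}

```text
clock: 14.4
tool_pos: [0.4745, -0.1894, 0.2835]
eef_rot: [-0.286, 3.128, -0.005]
contact_force: [0.6, 0.9, -2.1]
grip_width: 0.0135
```

Run:
```python
from h import *
print(delta([.494,-.24,.19],tool_target(10.5,0)).round(4));q=bot.sense();print(q['grip_width'],q['contact_force'],q['qpos'].round(2))
```

```text
[ 0.0195 -0.0506 -0.0935  0.0032  0.0007  0.0007]
0.013545638507136174 [ 0.63609314  0.9476732  -2.14716094] [-0.55  0.03  1.63 -0.    1.48 -2.3 ]
```

Call:
{"op": "drive_tool", "data": {"increments": [[0.007,-0.017,-0.02,0.003,0,0],[0.014,-0.034,-0.045,0.003,0,0],[0.0195,-0.0506,-0.07,0.003,0,0],[0.0195,-0.0506,-0.0935,0.003,0,0],[0.0195,-0.0506,-0.0935,0.003,0,0]]}}

```text
clock: 15.02
tool_pos: [0.4926, -0.2394, 0.1871]
eef_rot: [0.285, -3.125, -0.005]
contact_force: [-0.1, 0.1, -2.4]
grip_width: 0.0127
```

Run:
```python
from h import *
w=grab('wrist','wrist6.png');t=grab('side','side6.png');q=bot.sense();print(q['tool_pos'],q['contact_force'])
print(proj(w,[.4977,-.24,.004]),proj(w,[.494,-.24,.15]))
cv2.imwrite('pics/m6.png',np.hstack([cv2.resize(w['pixels'],(480,360)),cv2.resize(t['pixels'][120:280,310:450],(315,360))]))
```

```text
[ 0.49442006 -0.24030985  0.19027998] [ 0.52389523 -0.59523277 -2.76452346]
[320.75953318 219.51355076] [321.76130419 285.84939447]
```

View pics/m6.png

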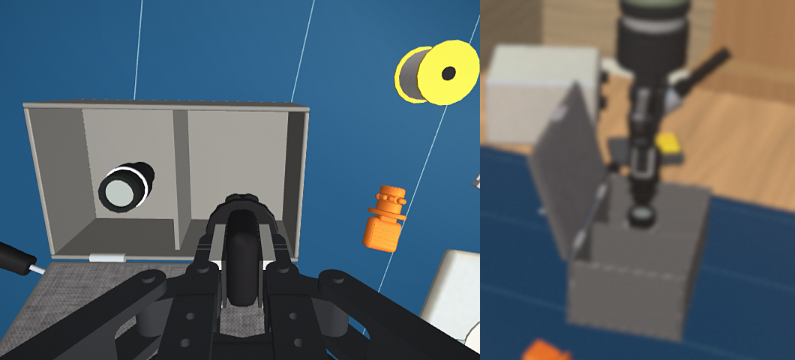

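The bay is right below. The plug hangs at (240,200) in the left panel, between the divider at x=185 and the wall at x=300, and the case yaw matches. Descending.

Call:
{"op": "drive_tool", "data": {"increments": [[0,0,-0.02,0,0,0],[0,0,-0.045,0,0,0],[0,0,-0.07,0,0,0],[0,0,-0.095,0,0,0],[0,0,-0.115,0,0,0],[0,0,-0.13,0,0,0],[0,0,-0.135,0,0,0],[0,0,-0.136,0,0,0]]}}

```text
clock: 16.12
tool_pos: [0.495, -0.2406, 0.0549]
eef_rot: [-0.286, 3.126, -0.003]
contact_force: [1.0, -0.2, -2.0]
grip_width: 0.0131
```

Call:
{"op": "drive_tool", "data": {"increments": [[0,0,-0.002,0,0,0],[0,0,-0.004,0,0,0],[0,0,-0.005,0,0,0],[0,0,-0.005,0,0,0]]}}

```text
clock: 16.62
tool_pos: [0.495, -0.2406, 0.0498]
eef_rot: [-0.286, 3.126, -0.003]
contact_force: [-0.8, -0.1, -1.9]
grip_width: 0.0132
```

Expected contact is at a TCP z of 0.036–0.048, so I'm going down in small steps.

Call:
{"op": "drive_tool", "data": {"increments": [[0,0,-0.001,0,0,0],[0,0,-0.002,0,0,0],[0,0,-0.003,0,0,0],[0,0,-0.003,0,0,0]]}}

```text
clock: 17.12
tool_pos: [0.4948, -0.2405, 0.0467]
eef_rot: [-0.286, 3.126, -0.002]
contact_force: [0.9, -0.2, -2.1]
grip_width: 0.0131
```

Call:
{"op": "drive_tool", "data": {"increments": [[0,0,-0.001,0,0,0],[0,0,-0.002,0,0,0],[0,0,-0.003,0,0,0],[0,0,-0.003,0,0,0]]}}

```text
clock: 17.62
tool_pos: [0.4947, -0.2405, 0.0435]
eef_rot: [-0.286, 3.127, -0.002]
contact_force: [0.1, 0.2, -2.6]
grip_width: 0.0132
```

Call:
{"op": "drive_tool", "data": {"increments": [[0,0,-0.001,0,0,0],[0,0,-0.002,0,0,0],[0,0,-0.0025,0,0,0],[0,0,-0.0025,0,0,0]]}}

```text
clock: 18.12
tool_pos: [0.4949, -0.2406, 0.0419]
eef_rot: [-0.286, 3.127, -0.002]
contact_force: [-1.9, 1.1, 5.3]
grip_width: 0.013
```

Call:
{"op": "drive_tool", "data": {"increments": [[0,0,-0.0005,0,0,0],[0,0,-0.001,0,0,0],[0,0,-0.0015,0,0,0],[0,0,-0.0015,0,0,0]]}}

```text
clock: 18.62
tool_pos: [0.495, -0.2406, 0.0419]
eef_rot: [-0.287, 3.127, -0.002]
contact_force: [-4.0, 2.5, 10.9]
grip_width: 0.0131
```

Contact at a TCP z of 0.042 with 10.9 N, so the plug is on the floor. Releasing.

Call:
{"op": "drive_tool", "data": {"increments": [[0,0,0,0,0,0],[0,0,0,0,0,0],[0,0,0,0,0,0],[0,0,0,0,0,0]], "gripper": -0.2}}

```text
clock: 19.12
tool_pos: [0.4949, -0.2406, 0.0416]
eef_rot: [-0.287, 3.127, -0.002]
contact_force: [0.1, 0.4, 0.7]
grip_width: 0.0342
```

Call:
{"op": "drive_tool", "data": {"increments": [[0,0,0.004,0,0,0],[0,0,0.012,0,0,0],[0,0,0.025,0,0,0],[0,0,0.045,0,0,0],[0,0,0.075,0,0,0],[0,0,0.115,0,0,0],[0,0,0.16,0,0,0],[0,0,0.2,0,0,0]]}}

```text
clock: 20.12
tool_pos: [0.4951, -0.2407, 0.2447]
eef_rot: [-0.287, 3.125, -0.004]
contact_force: [0.8, -0.9, 0.4]
grip_width: 0.0342
```

Run:
```python
from h import *
w=grab('wrist','wrist7.png');q=bot.sense();print(q['tool_pos'],q['contact_force'],q['qpos'].round(2))
s=grab('scene','scene7.png')
cv2.imwrite('pics/m7.png',np.hstack([cv2.resize(w['pixels'],(480,360)),cv2.resize(s['pixels'][260:400,180:305],(315,360))]))
```

```text
[ 0.49798198 -0.24263503  0.25125666] [ 1.7121547  -1.70250895  3.51413739] [-0.61  0.14  1.58 -0.    1.41 -2.36]
```

View pics/m7.png

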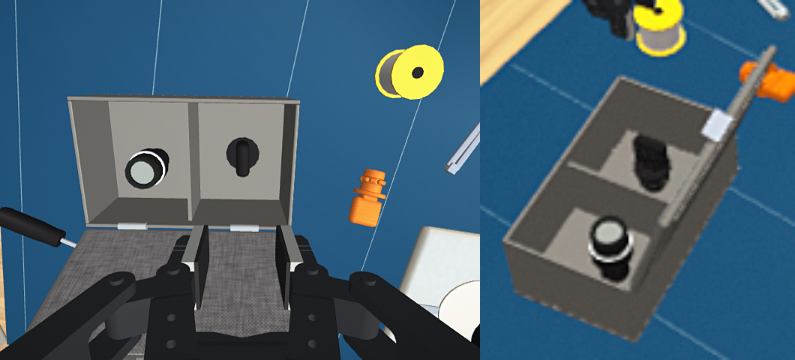

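The plug stands upright, grip end up, in the empty bay: left panel (243,155), right panel (652,160). Next I'll go over the lid and behind it, checking clearance to the dispenser.

Run:
```python
from h import *
import cv2,pickle
s=pickle.load(open('D0.pkl','rb'))['scene']
print('dispenser base/top',onz(s,363,350,.005),onz(s,366,318,.132))
print(delta([.672,-.263,.31],tool_target(10.5,0)).round(4))
for n in('scene0',):
    e=tri((s,295,281),(pickle.load(open('D0.pkl','rb'))['side'],352,160));print('lid corner?',e)
```

```text
dispenser base/top [ 0.77402919 -0.12711927  0.005     ] [ 0.77216148 -0.12375707  0.132     ]
[ 0.174  -0.0203  0.0608  0.0088  0.0125  0.0002]
lid corner? [ 0.60351939 -0.22518609  0.26509224]
```

Call:
{"op": "drive_tool", "data": {"increments": [[0,0,0.04,0,0,0],[0.02,0,0.061,0.008,0.012,0],[0.06,-0.01,0.061,0.008,0.012,0],[0.1,-0.02,0.061,0.008,0.012,0],[0.14,-0.02,0.061,0.008,0.012,0],[0.174,-0.02,0.061,0.008,0.012,0],[0.174,-0.02,0.061,0.008,0.012,0],[0.174,-0.02,0.061,0.008,0.012,0]], "gripper": -1}}

```text
clock: 21.22
tool_pos: [0.6713, -0.2625, 0.3097]
eef_rot: [0.287, -3.127, 0.0]
contact_force: [-0.8, -0.3, 0.9]
grip_width: 0.0001
```

Call:
{"op": "drive_tool", "data": {"increments": [[0,0,-0.02,0,0,0],[0,0,-0.05,0,0,0],[0,0,-0.08,0,0,0],[0,0,-0.105,0,0,0],[0,0,-0.125,0,0,0],[0,0,-0.13,0,0,0],[0,0,-0.13,0,0,0]]}}

```text
clock: 22.1
tool_pos: [0.6712, -0.2627, 0.1798]
eef_rot: [0.287, -3.128, 0.001]
contact_force: [-0.5, 0.2, -0.1]
grip_width: 0.0
```

Call:
{"op": "drive_tool", "data": {"increments": [[-0.012,-0.0022,0,0,0,0],[-0.025,-0.0046,0,0,0,0],[-0.037,-0.0068,0,0,0,0],[-0.049,-0.009,0,0,0,0],[-0.061,-0.0113,0,0,0,0],[-0.074,-0.0137,0,0,0,0],[-0.086,-0.0159,0,0,0,0],[-0.098,-0.0181,0,0,0,0]]}}

```text
clock: 23.1
tool_pos: [0.5731, -0.2812, 0.1812]
eef_rot: [-0.287, 3.127, -0.003]
contact_force: [1.2, 0.4, 0.6]
grip_width: 0.0001
```

Call:
{"op": "drive_tool", "data": {"increments": [[-0.01,-0.0018,0,0,0,0],[-0.02,-0.0037,0,0,0,0],[-0.025,-0.0046,0,0,0,0],[-0.025,-0.0046,0,0,0,0],[-0.025,-0.0046,0.02,0,0,0],[-0.025,-0.0046,0.06,0,0,0],[-0.025,-0.0046,0.1,0,0,0],[-0.025,-0.0046,0.15,0,0,0]]}}

```text
clock: 24.1
tool_pos: [0.5481, -0.2854, 0.3334]
eef_rot: [-0.288, 3.127, -0.003]
contact_force: [0.8, -0.6, 0.1]
grip_width: 0.0001
```

Call:
{"op": "drive_tool", "data": {"increments": [[-0.02,0,0.02,0,0,0],[-0.06,0,0.02,0,0,0],[-0.1,0,0.02,0,0,0],[-0.14,0,0.02,0,0,0],[-0.14,0,0.02,0,0,0],[-0.14,0,0.02,0,0,0],[-0.14,0,0.02,0,0,0],[-0.14,0,0.02,0,0,0]]}}

```text
clock: 25.1
tool_pos: [0.4089, -0.2854, 0.3532]
eef_rot: [-0.289, 3.127, -0.003]
contact_force: [-0.6, 0.2, 0.3]
grip_width: -0.0002
```

Run:
```python
from h import *
t=grab('side','side8.png');s=grab('scene','scene8.png');q=bot.sense();print(q['clock'],q['tool_pos'],q['contact_force'])
a=cv2.imread('pics/side1.png');b=cv2.imread('pics/scene1.png')
print('side cap',moved(a,t,(215,190,40,30)),'base',moved(a,t,(165,290,150,75)),'scene base',moved(b,s,(320,255,120,60)),'eyepiece',moved(b,s,(332,176,22,20)))
cv2.imwrite('pics/m8.png',np.hstack([cv2.resize(s['pixels'][140:400,180:460],(430,400)),cv2.resize(t['pixels'][140:400,160:400],(369,400))]))
```

```text
25.2 [ 0.408616   -0.28531089  0.35309828] [-1.03280002  0.38471918  0.29506899]
side cap (0, 0, 0.999) base (0, 0, 1.0) scene base (0, 0, 0.999) eyepiece (0, 0, 0.989)
```

View pics/m8.png

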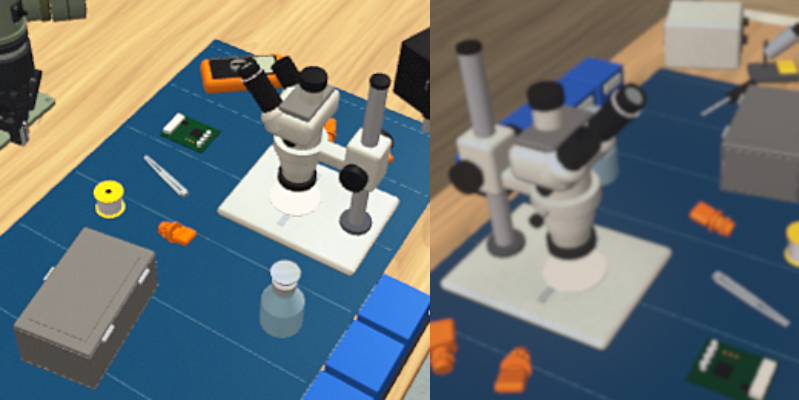

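The lid is shut flush at (90,290) in the left panel. The left tube is empty at (285,70), the eyepiece is in place, and nothing else has moved. The arm is clear of everything.

```bash
python3 -c "
from h import *
print(bot.hand_in())"
```

```text
the job is handed in; nothing more can be done
None
```

The job is done and handed in at about 25 s of the 72 s allowed. I rocked the black plug out of the left eyetube about 6° to each side. It slid at around 11 N until the seal came free after about 16 mm, and then I drew it straight out. I stood it grip end up in the empty bay, released it, and pushed the lid shut from behind.

**Last checks:**
- **Plug:** before the lid closed, it stood upright and alone in the bay.
- **Lid:** it looks flush in both the scene and side views.
- **Microscope and eyepiece:** image matching showed 0 px of shift in the cap, the base and the eyepiece.
- **Rest of the bench:** the other things in view look untouched, and the arm is clear with about 1 N residual on the force sensor.

None of these checks failed or disagreed. I could not see the plug again after the lid closed, so its standing there is taken from the last look before that.

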